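# Tumble the moulded knobs

### The job

The moulded knobs are ready for tumbling: lift every orange knob out of the open mould and put them all in the blue tumbler bowl, then fit the lid on the bowl and press it down until it is fully home all round. After that start the drive tool: squeeze its red trigger right in, push the yellow lock-on button beside it fully in while the trigger is held, and ease off the trigger so that the tool stays locked on. Leave the safety glasses and the tape measure where they lie.

Things in the scene. Friction and masses are not known exactly. Their poses are not given: they have to be found in the camera images.
- mould: Open aluminium mould block, fixed, 272 x 75 x 25 mm (x, y, z of its own frame); origin at the centre of its underside. Five round cavities, 44 mm wide and 13 mm deep, lie in a row along its x axis at x = -104, -52, 0, 52 and 104 mm. Two low brass pins (6 mm high) stand at two of its corners. There is one knob in some of the cavities; the others are empty.
- casting1_mid (a point): Orange moulded knob 1 (may be absent): a round disc 40 mm across and 14 mm high with a straight bar 34 mm long (its x axis), 14 mm wide (its y axis) and 16 mm high standing on the disc; 30 mm high in all, 40 g. The point is its centre, 15 mm above its underside; z up. In the mould the disc sits loosely in a cavity (its underside 12 mm above the table) and the bar stands clear above the mould: pinch the bar across its width.
- casting2_mid (a point): Orange moulded knob 2 (may be absent): a round disc 40 mm across and 14 mm high with a straight bar 34 mm long (its x axis), 14 mm wide (its y axis) and 16 mm high standing on the disc; 30 mm high in all, 40 g. The point is its centre, 15 mm above its underside; z up. In the mould the disc sits loosely in a cavity (its underside 12 mm above the table) and the bar stands clear above the mould: pinch the bar across its width.
- casting3_mid (a point): Orange moulded knob 3 (may be absent): a round disc 40 mm across and 14 mm high with a straight bar 34 mm long (its x axis), 14 mm wide (its y axis) and 16 mm high standing on the disc; 30 mm high in all, 40 g. The point is its centre, 15 mm above its underside; z up. In the mould the disc sits loosely in a cavity (its underside 12 mm above the table) and the bar stands clear above the mould: pinch the bar across its width.
- casting4_mid (a point): Orange moulded knob 4 (may be absent): a round disc 40 mm across and 14 mm high with a straight bar 34 mm long (its x axis), 14 mm wide (its y axis) and 16 mm high standing on the disc; 30 mm high in all, 40 g. The point is its centre, 15 mm above its underside; z up. In the mould the disc sits loosely in a cavity (its underside 12 mm above the table) and the bar stands clear above the mould: pinch the bar across its width.
- casting5_mid (a point): Orange moulded knob 5 (may be absent): a round disc 40 mm across and 14 mm high with a straight bar 34 mm long (its x axis), 14 mm wide (its y axis) and 16 mm high standing on the disc; 30 mm high in all, 40 g. The point is its centre, 15 mm above its underside; z up. In the mould the disc sits loosely in a cavity (its underside 12 mm above the table) and the bar stands clear above the mould: pinch the bar across its width.
- bowl_rim (a point): Centre of the mouth of the blue tumbler bowl, level with its rim, 92 mm above the table. The bowl is fixed, round, 148 mm across outside, 140 mm inside, 60 mm deep below the rim. x and y axes are those of the whole tumbler: the green drive tool lies along +y of this point. Three sprung steel balls stand 5 mm out of the wall 10 mm below the rim; they carry the lid about 8 to 10 mm proud until it is pressed down.
- lid_knob (a point): Grip of the loose round lid (120 g): an upright black cylinder, 28 mm across, 34 mm high; the point is on its axis, 15 mm below its top. The lid lies plug down on the table with this point 40 mm above it. When the lid is seated on the bowl this point is 25 mm above bowl_rim.
- lid_flange (a point): Centre of the underside of the lid's flange (160 mm across, 6 mm thick), 25 mm below lid_knob. Below it hangs a plug, 132 mm across, 15 mm deep with a bevelled lower edge, that enters the bowl. Seated, this point coincides with bowl_rim; pressing it home past the sprung balls takes about 4 to 12 N on the grip's top.
- trigger_top (a point): Centre of the top face of the red trigger of the drive tool, 44 mm (tumbler x) by 46 mm (tumbler y), facing up, 102 mm above the table at rest; axes as bowl_rim. It lies 225 mm towards +y and 6 mm towards -x of bowl_rim in the tumbler's frame. It is pressed straight down. The switch housing's top is 14 mm below it at rest; above and on its -x side all is open.
- trigger (a joint): How far the trigger is squeezed, m: 0 released, 0.013 fully in (about 7 N, spring returned). The lock-on button can go in only while this is above about 0.0108; when the button is in and the trigger is eased off, it stays locked at about 0.0075. Squeezing it right in again frees the button.
- lock_button_face (a point): Centre of the face of the yellow lock-on button, 14 mm across, that stands 11 mm out of a black upright cheek at the +x side of the trigger; its face looks to -x of the tumbler (axes as bowl_rim) over the trigger, 110 mm above the table, 17 mm towards +x of trigger_top. The cheek is 60 mm long (y) and reaches 130 mm above the table. A fingertip standing on the squeezed trigger and moved towards +x of the tumbler pushes the button in with its flank.
- lock_button (a joint): How far the button is pushed in along +x of the tumbler, m: 0 out, 0.009 fully in (about 5 N, spring returned); it stays at about 0.0075 when locked. With the trigger not fully squeezed it stops at 0.001.
- safety_glasses: Clear safety glasses, 162 x 138 x 41 mm, loose bystander; origin at the centre of the underside.
- tape_measure: Yellow and black tape measure, 33 x 88 x 66 mm, loose bystander; origin at the centre of the underside.
- lid: The same loose lid as a whole; origin at the centre of the plug's underside, z up.
- tumbler: Foot, bowl and drive tool, all one fixed unit; origin on the table under the bowl's centre. The tool reaches 340 mm towards +y; the foot is 164 mm wide under the bowl and 90 mm under the tool.
Things that resemble listed ones, but are neither listed nor needed, are in the scene too. Leave any turquoise look-alike of the part that bears casting3_mid alone. What is shaped like the part that bears casting2_mid but purple is not meant.

How it is judged:
On the way, in this order (a step that is already met when the one before it is completed fails the run):
1. every knob is in the bowl, below the rim (horizontal distance between each of casting1_mid, casting2_mid, casting3_mid, casting4_mid, casting5_mid and bowl_rim below 0.066 m and z of each of casting1_mid, casting2_mid, casting3_mid, casting4_mid, casting5_mid in the frame of bowl_rim below -0.008 m), for 0.2 s.
2. the lid is pressed fully home on the bowl (horizontal distance between lid_flange and bowl_rim below 0.006 m and z of lid_flange in the frame of bowl_rim between -0.004 and 0.003 m and angle between lid_flange's own z axis and vertical below 0.05 rad), for 0.2 s.
3. the trigger is squeezed right in, the button still out (value of joint trigger above 0.0108 m and value of joint lock_button below 0.003 m), for 0.05 s.
4. the lock-on button is pushed in while the trigger is held (value of joint trigger above 0.0098 m and value of joint lock_button above 0.0075 m), for 0.05 s.
5. the trigger is eased off and the lock holds it on (value of joint trigger between 0.0055 and 0.0092 m and value of joint lock_button above 0.006 m and contact force between the fingers and tumbler below 0.5 N), for 0.3 s.
At the end, for the whole second after the job is handed in: Every knob is in the bowl (centre 8 mm or more below the rim); the lid is within 6 mm of the bowl's centre, flange within 3 mm of the rim, level within 3 degrees; the tool is locked on: trigger 5.5 to 9.2 mm in, button over 6 mm in, untouched (all of step 1 and all of step 2 and value of joint trigger between 0.0055 and 0.0092 m and value of joint lock_button above 0.006 m and linear speed of lid below 0.02 m/s).
It fails at once if the safety glasses are pushed more than 5 cm (distance of safety_glasses from where it was at the start of the episode above 0.05 m).
It fails at once if the tape measure is pushed more than 5 cm (distance of tape_measure from where it was at the start of the episode above 0.05 m).
Of casting1, casting2, casting3, casting4, casting5 only 3 to 5 are there at a start; the rules pass over those that are not, and their reading is None.
At some moment in a run one of lid may be knocked a few centimetres aside while the robot is not near it.
Once in a run the grip may slacken for a moment while it holds something.
It also fails if it takes over 210 s, if anything falls off the work surface, if the arm or the gripper's body presses on something with over 40 N, if the wrist force passes 120 N, or if a joint passes its speed limit or range.

### The arm

A 6-joint arm with a two-finger parallel gripper is mounted at the origin on a cart in front of the work surface, level with it; the furniture and walls round the work are solid. World frame = base frame: x ahead of the robot, y to its left, z up, the work surface at z = 0. Lengths are in m, angles in rad, forces in N, time in s.
With the tool pointing down it reaches from about 0.4 to 0.825 m from the base axis. Payload 7 kg.
Tool frame: the origin (TCP) lies midway between the tips of the shut fingers; the grasp point (between the pads) lies 19 mm behind it; z points along the fingers, y is the line along which they close (so a half turn about z gives the same grasp; the last joint's range is limited). The gripper opens to 85 mm and grips with 20 to 120 N. Pads are 22 mm wide; open, the fingers measure 114 mm over their backs; the gripper's body (76 mm by 85 mm) begins 54 mm behind the grasp point. The pads swing forward as they close: fully open they stand 13 mm farther back than shut.
Start: joints at [1.495, 0.359, 0.012, 0, -1.224, -0.288], TCP at [0.24, 0.631, 0.231] pointing down, gripper open.
Joint ranges: [-3.07, 3.07], [-1.43, 2.12], [-1.02, 1.25], [-3.03, 1.67], [-3.05, -0], [-3.03, 3.03]. Speed limits (rad/s): [2.39, 2.39, 3.01, 3.14, 3.14, 3.14].

### API

Orientations are given as a unit quaternion [w, x, y, z].
In Python, from rig import manip, eyes, sign_off gives the robot as it stands.
- The arm moves only by the tool move_arm, never from a script. Its argument "plan" is a list of rows, each a list of 7 numbers: the closure in counts, from 0 (fully open) to 255 (shut), then the shift along the world's x, y, z in cm, then the turn, a rotation vector about the world's x, y, z in rad. A call has 1 to 10 rows; each row is the pose to reach, as a shift and turn from the pose commanded when the call began; what a row does not reach only later rows make up. A row lasts 1/12 s, in which the tool goes at most 41.7 mm and 7.16 degrees, less where a joint would pass 70% of its speed; a pose out of reach is approached as far as the arm can. A call with a gripper value outside its range is refused whole. The fingers move at their own pace and stop on an object; "squeeze" is the grip in N (left out, the last holds). Time passes only in rows, so rows that repeat a pose let the fingers close. It gives the time, the measured TCP pose, the force, the opening and the grip force at its end, in the units of the state.
- manip.get_state(): the state, without advancing time (a new reading comes with each control period).
- eyes.snapshot(name): name is "scene" or "top"; returns (picture, depth): 480x640x3 uint8, red, green, blue; 480x640 float32, m along the optical axis (not along the pixel's ray), 0 where there is no reading.
- eyes.camera_model(name): a dict with "fx", "fy", "cx", "cy" (pixels), "rvec" (rotation vector, rad) and "tvec" (3), from world to camera coordinates, as OpenCV has them. Camera axes: x right, y down, z forward; pixel columns grow to the right and rows downward; lengths in m; the calibration is good to about 2 mm. A picture is of the moment at which its call begins. camera_model takes no time and is no camera call.
- sign_off(): hands the job in; it is judged then, once.
The state is a dict: "time_s": time; "joints": joint angles; "qvel": joint speeds; "effort": joint torques, N m; "position": TCP position; "orientation": TCP orientation; "force": force on the tool from outside, world axes, zero at the start; "moment": the same for the moment, N m; "gripper_width": finger opening in m; "grasp_force": force on a finger pad.
Only numpy, scipy, OpenCV 4.12 (cv2) and the standard library are available. Lean on these libraries where they do the work, as an engineer would, in place of code of your own. Each camera call takes 0.05 s, during which the arm holds its last target. There are 200 camera calls.

## Working session

There is one attempt and no reset: what is moved stays moved. The work goes in short steps, Python scripts to look and compute and a tool call to move; the robot and the scene stay as the last step left them, time stands still between calls to the robot, and variables do not carry over. Pictures are saved under pics/ and viewed, at most 14 in all, crops included, and the job is handed in when it is done.

Besides the shell and the picture viewer there is one more tool, called after "Emit:" in YAML: its name, and indented under it one key for each argument. move_arm: Moves the arm, as the interface text tells. Its arguments: {"type":"object","properties":{"plan":{"type":"array","items":{"type":"array","items":{"type":"number"}}},"squeeze":{"type":"number"}},"required":["plan"]}

```bash
mkdir -p pics
cat > h.py <<'E'
import numpy as np, cv2
from rig import manip, eyes, sign_off
def snap(n):
    im,d=eyes.snapshot(n); return im,d
def cam(n):
    m=eyes.camera_model(n); K=np.array([[m['fx'],0,m['cx']],[0,m['fy'],m['cy']],[0,0,1.]])
    R=cv2.Rodrigues(np.array(m['rvec'],float))[0]; return K,R,np.array(m['tvec'],float).ravel()
def world(n,d):
    K,R,t=cam(n); v,u=np.mgrid[0:480,0:640]
    p=np.stack([(u-K[0,2])/K[0,0]*d,(v-K[1,2])/K[1,1]*d,d],-1)
    return (p-t)@R
def ray(n,u,v,z):
    K,R,t=cam(n); c=-R.T@t; r=R.T@np.linalg.inv(K)@[u,v,1]
    return c+r*(z-c[2])/r[2]
def save(name,im): cv2.imwrite('pics/'+name,im[...,::-1])
def proj(n,p):
    K,R,t=cam(n); q=K@(R@np.array(p)+t); return q[:2]/q[2]
E
python3 - <<'E'
from h import *
for n in('scene','top'):
    im,d=snap(n); save(n+'0.png',im); np.savez(n+'0.npz',im=im,d=d)
    K,R,t=cam(n); print(n,K[0,0],-R.T@t)
s=manip.get_state(); print(s['position'],s['orientation'],s['gripper_width'],s['time_s'])
E
```

```text
scene 521.915781646975 [ 0.09606396 -0.82307309  0.84916917]
top 591.3066568814869 [ 0.29955225 -0.10502394  1.41348632]
[0.240054   0.63041473 0.23045573] [ 7.43516114e-04  9.83494067e-01 -1.80938840e-01 -6.06209986e-05] 0.08557970717585067 0.1
```

View pics/scene0.png

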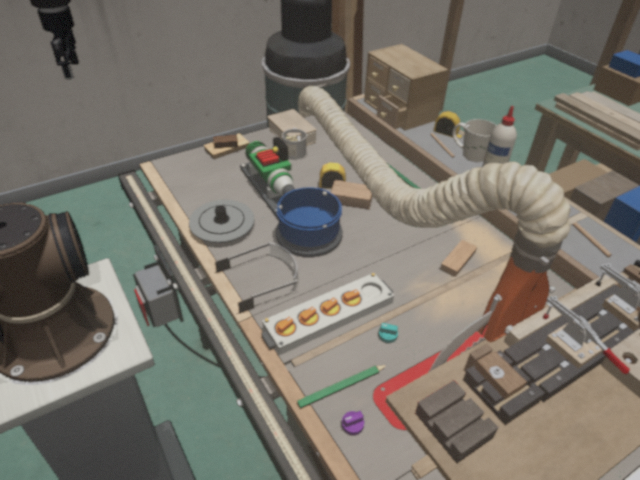

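View pics/top0.png

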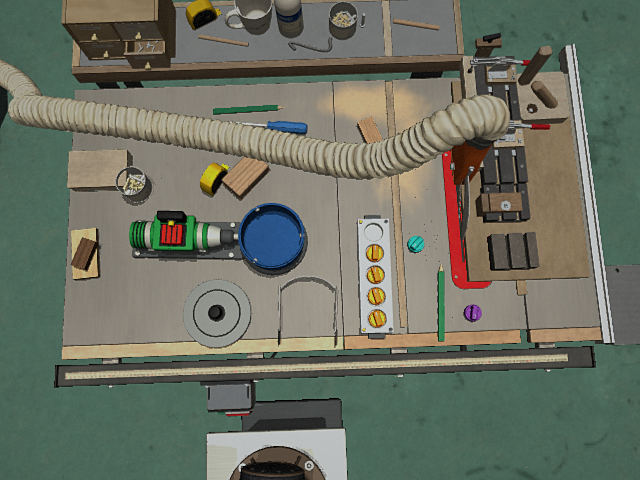

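Top view: the mould (358–395, 218–335) holds four orange knobs at about (375,253), (376,274), (377,296) and (376,319), and its top cavity is empty. The bowl is at (272,236), the lid at (216,313), the trigger at about (173,233), the glasses at about (308,305) and the tape at (212,178). Two look-alikes lie outside the mould, turquoise at (416,244) and purple at (472,313). The four orange ones in the cavities fit the description, so I'll confirm them in an enlarged crop.

```bash
cat > m.py <<'E'
from h import *
D=np.load('top0.npz'); im,d=D['im'],D['d']; W=world('top',d)
hsv=cv2.cvtColor(im,cv2.COLOR_RGB2HSV); H,S,V=[hsv[...,i].astype(int) for i in range(3)]
def blobs(m,amin):
    n,l,s,c=cv2.connectedComponentsWithStats(m.astype(np.uint8)); return [(l==i,c[i],s[i]) for i in range(1,n) if s[i,4]>amin]
print('orange')
reg=np.zeros(H.shape,bool); reg[210:340,350:400]=1
for m,c,s in blobs(reg&(H>3)&(H<28)&(S>140)&(V>100),60):
    hi=m&(W[...,2]>0.037); e=hi if hi.sum()>20 else m
    v,u=np.nonzero(e); P=np.array([ray('top',a,b,.042) for a,b in zip(u,v)])[:,:2]
    C=np.cov(P.T); w,E=np.linalg.eigh(C); a=E[:,1]
    print(c.round(1),s[4],hi.sum(),P.mean(0).round(4),'sd',np.sqrt(w).round(4),'ang',np.degrees(np.arctan2(a[1],a[0])).round(0),'z',np.percentile(W[m][:,2],[10,90]).round(3), ray('top',*c,.026)[:2].round(4))
print('bowl')
for m,c,s in blobs((H>100)&(H<125)&(S>120)&(np.indices(H.shape)[1]<330)&(np.indices(H.shape)[0]>190),800):
    k=m
    v,u=np.nonzero(k&(W[...,2]>0.085)&(W[...,2]<0.1)); P=np.array([ray('top',a,b,.092) for a,b in zip(u,v)])[:,:2]
    (cc,r)=cv2.minEnclosingCircle(P.astype(np.float32)); print(c,s,'z max',np.nanpercentile(W[m][:,2],95),'circ',cc,r)
print('lid')
r=np.zeros(H.shape,bool); r[270:355,175:260]=1
k=r&(W[...,2]>0.013)&(W[...,2]<0.03); v,u=np.nonzero(k); P=np.array([ray('top',a,b,.021) for a,b in zip(u,v)])[:,:2]
print(cv2.minEnclosingCircle(P.astype(np.float32)))
k=r&(W[...,2]>0.045); v,u=np.nonzero(k); P=np.array([ray('top',a,b,.055) for a,b in zip(u,v)])[:,:2]
print(cv2.minEnclosingCircle(P.astype(np.float32)),P.mean(0),W[k][:,2].max())
print('red trig')
r=np.zeros(H.shape,bool); r[200:270,125:240]=1
for m,c,s in blobs(r&((H<5)|(H>174))&(S>150),40):
    print(c,s, ray('top',*c,.102)[:2], np.median(W[m][:,2]))
    v,u=np.nonzero(m); P=np.array([ray('top',a,b,.102) for a,b in zip(u,v)])[:,:2]; b=cv2.minAreaRect(P.astype(np.float32)); print(b)
for m,c,s in blobs(r&(H>22)&(H<35)&(S>150),4): print('yel',c,s[4],ray('top',*c,.11)[:2])
# mould
r=np.zeros(H.shape,bool); r[205:345,345:400]=1
k=r&(W[...,2]>0.02)&(W[...,2]<0.028); m=max(blobs(k,200),key=lambda q:q[2][4])[0]; v,u=np.nonzero(m); P=np.array([ray('top',a,b,.025) for a,b in zip(u,v)])[:,:2]
print('mould',cv2.minAreaRect(P.astype(np.float32)))
for nm,(y0,y1,x0,x1) in dict(hose=(70,190,0,510),glass=(268,350,265,345),tape=(155,200,195,232)).items():
    q=W[y0:y1,x0:x1].reshape(-1,3); q=q[q[:,2]>(.01 if nm!='hose' else .15)]; print(nm,q.min(0).round(3),q.max(0).round(3))
for y in(0.3,.2,.1,0,-.1,-.2,-.3):
    q=W.reshape(-1,3); q=q[(abs(q[:,1]-y)<.01)&(q[:,2]>.12)&(q[:,0]<.9)&(q[:,0]>.1)]; print('hose y',y,q[:,0].min().round(3) if len(q) else None,q[:,2].min().round(3) if len(q) else None,q[:,2].max().round(3) if len(q) else None)
a=cv2.resize(im[205:345,345:490],None,fx=4,fy=4,interpolation=cv2.INTER_CUBIC); 
b=cv2.resize(im[195:275,120:200],None,fx=2.5,fy=2.5,interpolation=cv2.INTER_CUBIC)
o=np.zeros((560,790,3),np.uint8); o[:560,:580]=a; o[:200,585:785]=b; save('crop1.png',o)
E
python3 m.py
```

```text
orange
[374.9 253. ] 152 64 [ 0.5488 -0.2467] sd [0.004  0.0091] ang -179.0 z [0.022 0.044] [ 0.5492 -0.2472]
[375.3 274.9] 165 65 [ 0.4968 -0.2452] sd [0.004  0.0093] ang -167.0 z [0.023 0.043] [ 0.4965 -0.2453]
[376.1 296.1] 155 70 [ 0.4452 -0.2443] sd [0.004  0.0094] ang -163.0 z [0.023 0.044] [ 0.4463 -0.2444]
[376.9 318.5] 164 74 [ 0.3926 -0.2443] sd [0.0041 0.0093] ang -166.0 z [0.023 0.044] [ 0.3938 -0.2435]
bowl
[271.23727326 235.95084845] [ 238  203   67   67 3418] z max 0.08973449417375422 circ (0.5876272916793823, -0.005209323018789291) 0.07587069272994995
lidTraceback (most recent call last):
  File "m.py", line 20, in <module>
    k=r&(W[...,2]>0.013)&(W[...,2]<0.03); v,u=np.nonzero(k); P=np.array([ray('top',a,b,.021) for a,b in zip(u,v)])[:,:2]
                                                                         ~~~^^^^^^^^^^^^^^^^
  File "h.py", line 13, in ray
    K,R,t=cam(n); c=-R.T@t; r=R.T@np.linalg.inv(K)@[u,v,1]
          ~~~^^^
  File "h.py", line 6, in cam
    m=eyes.camera_model(n); K=np.array([[m['fx'],0,m['cx']],[0,m['fy'],m['cy']],[0,0,1.]])
ValueError: time passes only in moves, steps and waits
```

```bash
python3 - <<'E'
s=open('h.py').read()
s=s.replace("def cam(n):\n","import functools,os,json\n@functools.cache\ndef cam(n):\n    f=n+'.json'\n    if not os.path.exists(f): json.dump({k:np.ravel(v).tolist() if np.ndim(v) else float(v) for k,v in eyes.camera_model(n).items()},open(f,'w'))\n").replace("m=eyes.camera_model(n);","m=json.load(open(f));")
open('h.py','w').write(s)
E
python3 m.py
```

```text
orange
[374.9 253. ] 152 64 [ 0.5488 -0.2467] sd [0.004  0.0091] ang -179.0 z [0.022 0.044] [ 0.5492 -0.2472]
[375.3 274.9] 165 65 [ 0.4968 -0.2452] sd [0.004  0.0093] ang -167.0 z [0.023 0.043] [ 0.4965 -0.2453]
[376.1 296.1] 155 70 [ 0.4452 -0.2443] sd [0.004  0.0094] ang -163.0 z [0.023 0.044] [ 0.4463 -0.2444]
[376.9 318.5] 164 74 [ 0.3926 -0.2443] sd [0.0041 0.0093] ang -166.0 z [0.023 0.044] [ 0.3938 -0.2435]
bowl
[271.23727326 235.95084845] [ 238  203   67   67 3418] z max 0.08973449417375422 circ (0.5876272916793823, -0.005209323018789291) 0.07587069272994995
lid
((0.44357943534851074, 0.110195092856884), 0.11001352220773697)
((0.41347965598106384, 0.12295672297477722), 0.10561741888523102) [0.42230507 0.12922471] 1.413486323212583
red trig
[171.75260417 234.46614583] [161 224  22  21 384] [0.59464203 0.21875206] 0.10109948500164664
((0.5958215594291687, 0.21921855211257935), (0.04912098869681358, 0.04643251374363899), 87.94860076904297)
yel [170.56 223.08] 25 [0.61933656 0.21984152]
mould ((0.49778392910957336, -0.2443302869796753), (0.07550323754549026, 0.2713790833950043), 88.92569732666016)
hose [ 0.3   -0.506  0.15 ] [ 0.796 -0.099  1.413]
glass [ 0.3   -0.153  0.01 ] [0.523 0.017 1.413]
tape [ 0.3   -0.105  0.01 ] [0.787 0.168 1.413]
hose y 0.3 None None None
hose y 0.2 0.622 0.121 0.136
hose y 0.1 None None None
hose y 0 0.1 0.151 0.261
hose y -0.1 0.3 0.12 1.413
hose y -0.2 0.689 0.152 0.219
hose y -0.3 0.68 0.218 0.32
```

View pics/crop1.png

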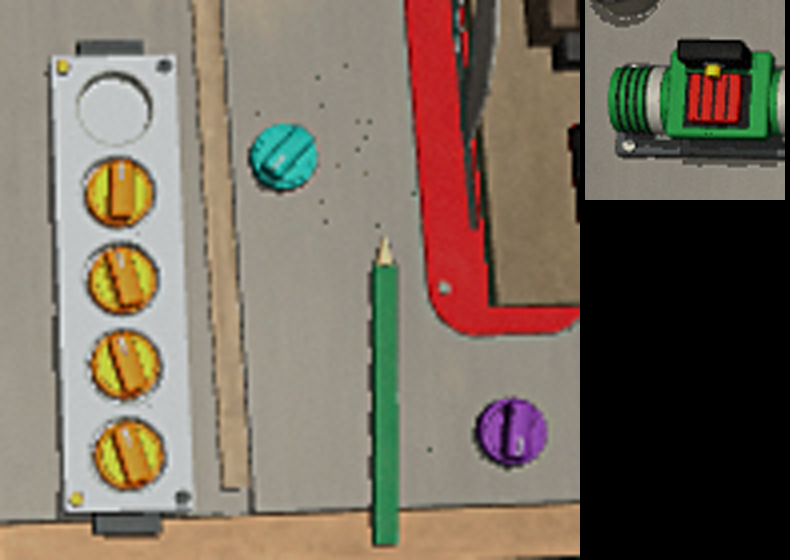

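Crop: the orange knobs sit in the mould, with their bars roughly along the mould axis, leaning 0–17°. The turquoise (285,158) and purple (510,432) look-alikes lie outside, so I'll leave them. The trigger is red, with the yellow button on its +x side. Next I'll move towards the knobs.

Emit:
move_arm:
  plan:
    - [120,20,-33,0,0,0,0.38]
    - [120,20,-33,0,0,0,0.38]
    - [120,20,-33,0,0,0,0.38]
    - [120,20,-33,0,0,0,0.38]
    - [120,20,-33,0,0,0,0.38]
    - [120,20,-33,0,0,0,0.38]
    - [120,20,-33,0,0,0,0.38]
    - [120,20,-33,0,0,0,0.38]
    - [120,20,-33,0,0,0,0.38]
    - [120,20,-33,0,0,0,0.38]
  squeeze: 60

```text
time_s: 0.93
position: [0.4414, 0.2965, 0.2312]
orientation: [0.0, 1.0, 0.007, -0.0]
force: [-0.1, 1.2, -0.4]
gripper_width: 0.0452
grasp_force: 0.0
```

```bash
cat > m2.py <<'E'
from h import *
D=np.load('top0.npz'); im,d=D['im'],D['d']; W=world('top',d); W[d==0]=np.nan
def fit(z0,z1,zz,y0,y1,x0,x1):
    r=np.zeros(d.shape,bool); r[y0:y1,x0:x1]=1
    k=r&(W[...,2]>z0)&(W[...,2]<z1)
    n,l,s,c=cv2.connectedComponentsWithStats(k.astype(np.uint8)); i=1+np.argmax(s[1:,4]); v,u=np.nonzero(l==i)
    P=np.array([ray('top',a,b,zz) for a,b in zip(u,v)])[:,:2].astype(np.float32); return cv2.minEnclosingCircle(P),P.mean(0)
print('flange',fit(.012,.03,.021,270,355,175,260)); print('knob',fit(.045,.065,.055,270,355,175,260))
print('bowl',fit(.085,.098,.092,195,275,232,312))
q=W.reshape(-1,3)
for y in(0.3,.2,.1,0,-.1,-.2,-.25,-.3,-.4):
    p=q[(abs(q[:,1]-y)<.02)&(q[:,2]>.14)&(q[:,0]<.9)&(q[:,0]>.3)]; print('hose y',y,(p[:,0].min().round(3),p[:,2].min().round(3),p[:,2].max().round(3)) if len(p) else None)
E
python3 m2.py
```

```text
flange (((0.4210054576396942, 0.13104553520679474), 0.07990448921918869), array([0.42024043, 0.13098699], dtype=float32))
knob (((0.42101478576660156, 0.13037800788879395), 0.014072858728468418), array([0.42101818, 0.13041666], dtype=float32))
bowl (((0.5884416103363037, -0.004056061618030071), 0.07611291110515594), array([ 0.589028  , -0.00422533], dtype=float32))
hose y 0.3 None
hose y 0.2 None
hose y 0.1 None
hose y 0 None
hose y -0.1 (np.float64(0.73), np.float64(0.14), np.float64(0.161))
hose y -0.2 (np.float64(0.687), np.float64(0.151), np.float64(0.228))
hose y -0.25 (np.float64(0.68), np.float64(0.173), np.float64(0.272))
hose y -0.3 (np.float64(0.68), np.float64(0.208), np.float64(0.329))
hose y -0.4 (np.float64(0.701), np.float64(0.309), np.float64(0.384))
```

Emit:
move_arm:
  plan:
    - [120,10,-38,0,0,0,0]
    - [120,10,-38,0,0,0,0]
    - [120,10,-38,0,0,0,0]
    - [120,10,-38,0,0,0,0]
    - [120,10,-38,0,0,0,0]
    - [120,10,-38,0,0,0,0]
    - [120,10,-38,0,0,0,0]
    - [120,10,-38,0,0,0,0]
    - [120,10,-38,0,0,0,0]
    - [120,10,-38,0,0,0,0]

```text
time_s: 1.77
position: [0.5404, -0.0829, 0.2309]
orientation: [0.0, 1.0, 0.007, -0.0]
force: [-0.0, 0.4, 0.3]
gripper_width: 0.0454
grasp_force: 0.0
```

Emit:
move_arm:
  plan:
    - [120,0.8,-16.3,-8,0,0,0]
    - [120,0.8,-16.3,-8,0,0,0]
    - [120,0.8,-16.3,-8,0,0,0]
    - [120,0.8,-16.3,-8,0,0,0]
    - [120,0.8,-16.3,-8,0,0,0]
    - [120,0.8,-16.3,-12,0,0,0]
    - [120,0.8,-16.3,-15,0,0,0]
    - [120,0.8,-16.3,-15,0,0,0]

```text
time_s: 2.43
position: [0.5438, -0.2416, 0.0751]
orientation: [-0.001, 1.0, 0.007, -0.005]
force: [-1.9, -0.0, -0.7]
gripper_width: 0.0454
grasp_force: 0.0
```

Emit:
move_arm:
  plan:
    - [120,0,0,-2,0,0,0]
    - [120,0,0,-2,0,0,0]
    - [120,0,0,-2,0,0,0]

```text
time_s: 2.68
position: [0.5483, -0.2419, 0.062]
orientation: [0.0, 1.0, 0.008, -0.0]
force: [0.3, -0.1, 0.2]
gripper_width: 0.0454
grasp_force: 0.0
```

Emit:
move_arm:
  plan:
    - [120,0.1,-0.4,-1.5,0,0,0]
    - [120,0.1,-0.4,-3.1,0,0,0]
    - [120,0.1,-0.4,-3.1,0,0,0]
    - [230,0.1,-0.4,-3.1,0,0,0]
    - [230,0.1,-0.4,-3.1,0,0,0]
    - [230,0.1,-0.4,-3.1,0,0,0]
    - [230,0.1,-0.4,-3.1,0,0,0]
    - [230,0.1,-0.4,-3.1,0,0,0]

```text
time_s: 3.35
position: [0.5504, -0.2463, 0.0324]
orientation: [0.0, 1.0, 0.008, 0.001]
force: [-0.9, 0.8, 6.9]
gripper_width: 0.0121
grasp_force: 60.5
```

Emit:
move_arm:
  plan:
    - [230,0,0,4,0,0,0]
    - [230,0,0,8,0,0,0]
    - [230,0,0,12,0,0,0]
    - [230,0,0,12,0,0,0]
    - [230,0,0,12,0,0,0]

```text
time_s: 3.77
position: [0.5511, -0.2465, 0.1544]
orientation: [0.001, 1.0, 0.008, 0.004]
force: [0.2, -0.2, -1.9]
gripper_width: 0.0119
grasp_force: 60.1
```

Emit:
move_arm:
  plan:
    - [230,7.8,24.2,0,0,0,0]
    - [230,7.8,24.2,0,0,0,0]
    - [230,7.8,24.2,0,0,0,0]
    - [230,7.8,24.2,0,0,0,0]
    - [230,7.8,24.2,0,0,0,0]
    - [230,7.8,24.2,0,0,0,0]
    - [230,7.8,24.2,0,0,0,0]
    - [230,7.8,24.2,0,0,0,0]
    - [230,7.8,24.2,0,0,0,0]

```text
time_s: 4.52
position: [0.6265, -0.0038, 0.1494]
orientation: [0.0, 1.0, 0.009, -0.001]
force: [-0.0, -0.4, -0.3]
gripper_width: 0.0122
grasp_force: 60.1
```

Held. I'll lower it into the bowl and release, opening only a little.

Emit:
move_arm:
  plan:
    - [230,0.2,0,-4,0,0,0]
    - [230,0.2,0,-8,0,0,0]
    - [230,0.2,0,-9.2,0,0,0]
    - [230,0.2,0,-9.2,0,0,0]
    - [170,0.2,0,-9.2,0,0,0]
    - [170,0.2,0,-9.2,0,0,0]
    - [170,0.2,0,-9.2,0,0,0]
    - [170,0.2,0,-5,0,0,0]
    - [170,0.2,0,-1,0,0,0]
    - [170,0.2,0,0,0,0,0]

```text
time_s: 5.35
position: [0.6328, -0.0041, 0.1586]
orientation: [-0.0, 1.0, 0.009, 0.005]
force: [1.9, -0.0, 1.3]
gripper_width: 0.0286
grasp_force: 0.0
```

Emit:
move_arm:
  plan:
    - [120,-13.1,-24.1,0,0,0,0.21]
    - [120,-13.1,-24.1,0,0,0,0.21]
    - [120,-13.1,-24.1,0,0,0,0.21]
    - [120,-13.1,-24.1,0,0,0,0.21]
    - [120,-13.1,-24.1,0,0,0,0.21]
    - [120,-13.1,-24.1,0,0,0,0.21]
    - [120,-13.1,-24.1,-3,0,0,0.21]
    - [120,-13.1,-24.1,-7,0,0,0.21]
    - [120,-13.1,-24.1,-8.5,0,0,0.21]
    - [120,-13.1,-24.1,-8.5,0,0,0.21]

```text
time_s: 6.18
position: [0.4957, -0.2455, 0.0629]
orientation: [-0.001, 0.994, 0.112, -0.002]
force: [-0.4, 0.5, -0.6]
gripper_width: 0.045
grasp_force: 0.0
```

Emit:
move_arm:
  plan:
    - [120,0,0,-1,0,0,0]
    - [120,0,0,-1,0,0,0]

```text
time_s: 6.35
position: [0.4989, -0.2451, 0.0557]
orientation: [0.0, 0.994, 0.113, 0.001]
force: [-0.4, 0.1, 0.1]
gripper_width: 0.0452
grasp_force: 0.0
```

Emit:
move_arm:
  plan:
    - [120,-0.1,0,-2.2,0,0,0]
    - [120,-0.1,0,-2.2,0,0,0]
    - [230,-0.1,0,-2.2,0,0,0]
    - [230,-0.1,0,-2.2,0,0,0]
    - [230,-0.1,0,-2.2,0,0,0]
    - [230,-0.1,0,-2.2,0,0,0]
    - [230,-0.1,0,2,0,0,0]
    - [230,-0.1,0,6,0,0,0]
    - [230,-0.1,0,9.5,0,0,0]
    - [230,-0.1,0,9.5,0,0,0]

```text
time_s: 7.18
position: [0.5014, -0.2464, 0.1587]
orientation: [0.002, 0.994, 0.114, 0.006]
force: [1.3, -0.9, 1.7]
gripper_width: 0.0115
grasp_force: 59.9
```

Emit:
move_arm:
  plan:
    - [230,5,24.1,0,0,0,0]
    - [230,5,24.1,0,0,0,0]
    - [230,5,24.1,0,0,0,0]
    - [230,5,24.1,0,0,0,0]
    - [230,5,24.1,0,0,0,0]
    - [230,5,24.1,0,0,0,0]
    - [230,5,24.1,0,0,0,0]
    - [230,5,24.1,0,0,0,0]

```text
time_s: 7.85
position: [0.5476, -0.0021, 0.1508]
orientation: [-0.0, 0.993, 0.115, 0.0]
force: [-0.0, -0.0, -0.5]
gripper_width: 0.0115
grasp_force: 59.9
```

Emit:
move_arm:
  plan:
    - [230,0,0,-4,0,0,0]
    - [230,0,0,-8,0,0,0]
    - [230,0,0,-9.2,0,0,0]
    - [230,0,0,-9.2,0,0,0]
    - [170,0,0,-9.2,0,0,0]
    - [170,0,0,-9.2,0,0,0]
    - [170,0,0,-9.2,0,0,0]
    - [170,0,0,-5,0,0,0]
    - [170,0,0,-1,0,0,0]
    - [170,0,0,0,0,0,0]

```text
time_s: 8.68
position: [0.5505, -0.004, 0.1572]
orientation: [-0.0, 0.994, 0.113, 0.005]
force: [0.9, -0.3, 0.8]
gripper_width: 0.0282
grasp_force: 0.0
```

Emit:
move_arm:
  plan:
    - [120,-10.3,-24,0,0,0,0.06]
    - [120,-10.3,-24,0,0,0,0.06]
    - [120,-10.3,-24,0,0,0,0.06]
    - [120,-10.3,-24,0,0,0,0.06]
    - [120,-10.3,-24,0,0,0,0.06]
    - [120,-10.3,-24,0,0,0,0.06]
    - [120,-10.3,-24,-3,0,0,0.06]
    - [120,-10.3,-24,-7,0,0,0.06]
    - [120,-10.3,-24,-9.5,0,0,0.06]
    - [120,-10.3,-24,-9.5,0,0,0.06]

```text
time_s: 9.52
position: [0.4407, -0.2442, 0.0516]
orientation: [-0.001, 0.99, 0.141, -0.003]
force: [-1.2, 0.0, -0.5]
gripper_width: 0.0451
grasp_force: 0.0
```

Emit:
move_arm:
  plan:
    - [120,0,0,0,0,0,0]
    - [120,0,0,0,0,0,0]

```text
time_s: 9.68
position: [0.4456, -0.2444, 0.0571]
orientation: [0.001, 0.99, 0.143, 0.001]
force: [0.3, 0.1, 0.5]
gripper_width: 0.0452
grasp_force: 0.0
```

Emit:
move_arm:
  plan:
    - [120,0,0,-2.3,0,0,0]
    - [120,0,0,-2.3,0,0,0]
    - [230,0,0,-2.3,0,0,0]
    - [230,0,0,-2.3,0,0,0]
    - [230,0,0,-2.3,0,0,0]
    - [230,0,0,-2.3,0,0,0]
    - [230,0,0,2,0,0,0]
    - [230,0,0,6,0,0,0]
    - [230,0,0,9.5,0,0,0]
    - [230,0,0,9.5,0,0,0]

```text
time_s: 10.52
position: [0.4484, -0.2455, 0.1588]
orientation: [0.003, 0.99, 0.143, 0.006]
force: [1.3, 0.6, -0.4]
gripper_width: 0.0115
grasp_force: 59.8
```

Run:
```python
from h import *
im,d=snap('top'); save('top1.png',cv2.resize(im[190:345,170:410],None,fx=3,fy=3,interpolation=cv2.INTER_CUBIC))
```

```text
(no output)
```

View pics/top1.png

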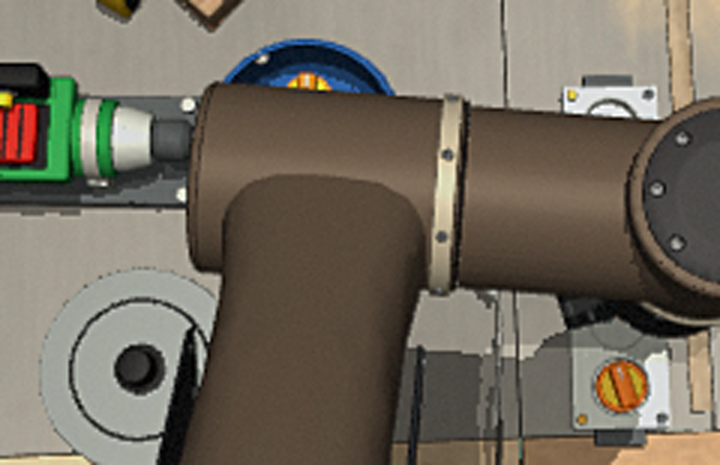

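The crop shows knob A upright in the bowl at (307,82), the fourth knob still in the mould at (622,387), and the lid undisturbed at (140,368). Next is knob C.

Emit:
move_arm:
  plan:
    - [230,14.3,27.2,0,0,0,0]
    - [230,14.3,27.2,0,0,0,0]
    - [230,14.3,27.2,0,0,0,0]
    - [230,14.3,27.2,0,0,0,0]
    - [230,14.3,27.2,0,0,0,0]
    - [230,14.3,27.2,0,0,0,0]
    - [230,14.3,27.2,0,0,0,0]
    - [230,14.3,27.2,0,0,0,0]
    - [230,14.3,27.2,0,0,0,0]
    - [230,14.3,27.2,0,0,0,0]

```text
time_s: 11.4
position: [0.5868, 0.0287, 0.1497]
orientation: [0.0, 0.99, 0.143, -0.001]
force: [-0.9, 0.1, -1.3]
gripper_width: 0.0114
grasp_force: 59.8
```

Emit:
move_arm:
  plan:
    - [230,0,0,-4,0,0,0]
    - [230,0,0,-8,0,0,0]
    - [230,0,0,-9,0,0,0]
    - [230,0,0,-9,0,0,0]
    - [170,0,0,-9,0,0,0]
    - [170,0,0,-9,0,0,0]
    - [170,0,0,-9,0,0,0]
    - [170,0,0,-5,0,0,0]
    - [170,0,0,-1,0,0,0]
    - [170,0,0,0,0,0,0]

```text
time_s: 12.23
position: [0.5909, 0.0283, 0.1585]
orientation: [-0.0, 0.99, 0.143, 0.005]
force: [2.3, 0.6, 1.1]
gripper_width: 0.0282
grasp_force: 0.0
```

Emit:
move_arm:
  plan:
    - [120,-19.5,-27.2,0,0,0,-0.04]
    - [120,-19.5,-27.2,0,0,0,-0.04]
    - [120,-19.5,-27.2,0,0,0,-0.04]
    - [120,-19.5,-27.2,0,0,0,-0.04]
    - [120,-19.5,-27.2,0,0,0,-0.04]
    - [120,-19.5,-27.2,0,0,0,-0.04]
    - [120,-19.5,-27.2,0,0,0,-0.04]
    - [120,-19.5,-27.2,0,0,0,-0.04]
    - [120,-19.5,-27.2,0,0,0,-0.04]
    - [120,-19.5,-27.2,0,0,0,-0.04]

```text
time_s: 13.07
position: [0.3914, -0.246, 0.152]
orientation: [0.001, 0.993, 0.121, 0.002]
force: [0.5, 0.4, 0.3]
gripper_width: 0.0451
grasp_force: 0.0
```

Emit:
move_arm:
  plan:
    - [120,0,0,-4,0,0,0]
    - [120,0,0,-8,0,0,0]
    - [120,0,0,-9.5,0,0,0]
    - [120,0,0,-9.5,0,0,0]
    - [120,0,0,-9.5,0,0,0]

```text
time_s: 13.48
position: [0.3931, -0.2437, 0.0557]
orientation: [0.0, 0.992, 0.124, -0.0]
force: [0.5, -0.4, -0.6]
gripper_width: 0.0455
grasp_force: 0.0
```

Emit:
move_arm:
  plan:
    - [120,0,0,-2.2,0,0,0]
    - [120,0,0,-2.2,0,0,0]
    - [230,0,0,-2.2,0,0,0]
    - [230,0,0,-2.2,0,0,0]
    - [230,0,0,-2.2,0,0,0]
    - [230,0,0,-2.2,0,0,0]
    - [230,0,0,2,0,0,0]
    - [230,0,0,6,0,0,0]
    - [230,0,0,9.5,0,0,0]
    - [230,0,0,9.5,0,0,0]

```text
time_s: 14.32
position: [0.3963, -0.2455, 0.1585]
orientation: [0.003, 0.992, 0.124, 0.006]
force: [1.0, -0.1, 0.6]
gripper_width: 0.0119
grasp_force: 59.5
```

Emit:
move_arm:
  plan:
    - [230,19.5,20.7,0,0,0,0]
    - [230,19.5,20.7,0,0,0,0]
    - [230,19.5,20.7,0,0,0,0]
    - [230,19.5,20.7,0,0,0,0]
    - [230,19.5,20.7,0,0,0,0]
    - [230,19.5,20.7,0,0,0,0]
    - [230,19.5,20.7,0,0,0,0]
    - [230,19.5,20.7,0,0,0,0]
    - [230,19.5,20.7,0,0,0,0]
    - [230,19.5,20.7,0,0,0,0]

```text
time_s: 15.15
position: [0.5868, -0.0371, 0.1507]
orientation: [-0.0, 0.992, 0.123, -0.0]
force: [-0.3, -1.4, -1.4]
gripper_width: 0.0122
grasp_force: 59.5
```

Emit:
move_arm:
  plan:
    - [230,0,0,-4,0,0,0]
    - [230,0,0,-8,0,0,0]
    - [230,0,0,-9,0,0,0]
    - [230,0,0,-9,0,0,0]
    - [170,0,0,-9,0,0,0]
    - [170,0,0,-9,0,0,0]
    - [170,0,0,-9,0,0,0]
    - [170,0,0,-5,0,0,0]
    - [170,0,0,-1,0,0,0]
    - [170,0,0,4,0,0,0]

```text
time_s: 15.98
position: [0.5869, -0.0374, 0.1847]
orientation: [0.0, 0.992, 0.123, 0.0]
force: [1.1, 0.8, -0.7]
gripper_width: 0.0287
grasp_force: 0.0
```

Emit:
move_arm:
  plan:
    - [0,-16,36,4,0,0,-0.5]
    - [0,-16,36,4,0,0,-0.5]
    - [0,-16,36,4,0,0,-0.5]
    - [0,-16,36,4,0,0,-0.5]
    - [0,-16,36,4,0,0,-0.5]
    - [0,-16,36,4,0,0,-0.5]
    - [0,-16,36,4,0,0,-0.5]
    - [0,-16,36,4,0,0,-0.5]
    - [0,-16,36,4,0,0,-0.5]
    - [0,-16,36,4,0,0,-0.5]

```text
time_s: 16.82
position: [0.4262, 0.3251, 0.2245]
orientation: [-0.002, 0.992, -0.126, 0.001]
force: [2.0, 0.4, 0.4]
gripper_width: 0.0853
grasp_force: 0.0
```

```bash
cat > look.py <<'E'
from h import *
import sys
im,d=snap('top'); np.savez('top0.npz',im=im,d=d); save(sys.argv[1],cv2.resize(im[190:355,160:410],None,fx=3,fy=3,interpolation=cv2.INTER_CUBIC))
E
python3 look.py top2.png; python3 m2.py | head -3
```

```text
flange (((0.4210054576396942, 0.13104553520679474), 0.07990448921918869), array([0.42020726, 0.1308759 ], dtype=float32))
knob (((0.42098191380500793, 0.13021451234817505), 0.01416720449924469), array([0.42121372, 0.13019484], dtype=float32))
bowl (((0.5888991355895996, -0.005225772969424725), 0.07583866268396378), array([ 0.5905131 , -0.00271986], dtype=float32))
```

View pics/top2.png

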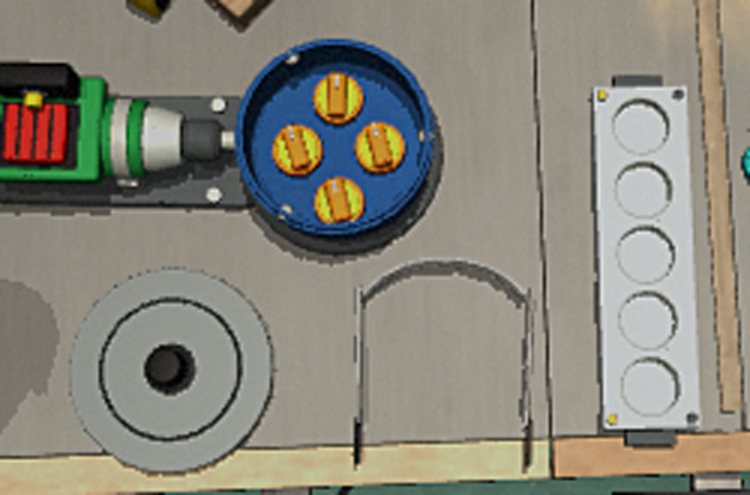

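All four knobs stand upright in the bowl, at (337,97), (298,149), (380,148) and (338,201). The lid is at (170,369) and hasn't moved, so I'll fetch it next.

Emit:
move_arm:
  plan:
    - [0,-0.6,-19.5,-5,0,0,0.1]
    - [0,-0.6,-19.5,-5,0,0,0.1]
    - [0,-0.6,-19.5,-5,0,0,0.1]
    - [0,-0.6,-19.5,-5,0,0,0.1]
    - [0,-0.6,-19.5,-8,0,0,0.1]
    - [0,-0.6,-19.5,-12,0,0,0.1]
    - [0,-0.6,-19.5,-14,0,0,0.1]
    - [0,-0.6,-19.5,-14,0,0,0.1]
    - [0,-0.6,-19.5,-14,0,0,0.1]

```text
time_s: 17.62
position: [0.4215, 0.1276, 0.0828]
orientation: [0.0, 0.997, -0.077, -0.0]
force: [-0.2, 0.3, 0.6]
gripper_width: 0.0855
grasp_force: 0.0
```

```bash
python3 look.py top3.png
python3 - <<'E'
from h import *
D=np.load('top0.npz'); im,d=D['im'],D['d']; W=world('top',d); W[d==0]=np.nan
r=np.zeros(d.shape,bool); r[270:355,180:255]=1
k=r&(W[...,2]>.012)&(W[...,2]<.03); v,u=np.nonzero(k); P=np.array([ray('top',a,b,.021) for a,b in zip(u,v)])[:,:2].astype(np.float32); print(cv2.minEnclosingCircle(P),len(P))
E
```

```text
((0.42106175422668457, 0.13091066479682922), 0.0798427015542984) 2009
```

Emit:
move_arm:
  plan:
    - [0,0,0.3,-3,0,0,0]
    - [0,0,0.3,-5.4,0,0,0]
    - [0,0,0.3,-5.4,0,0,0]
    - [0,0,0.3,-5.4,0,0,0]

```text
time_s: 18.0
position: [0.4218, 0.1316, 0.0292]
orientation: [0.0, 0.997, -0.076, 0.0]
force: [0.3, -0.6, 0.6]
gripper_width: 0.0854
grasp_force: 0.0
```

Emit:
move_arm:
  plan:
    - [230,0,0,0,0,0,0]
    - [230,0,0,0,0,0,0]
    - [230,0,0,0,0,0,0]
    - [230,0,0,0,0,0,0]
    - [230,0,0,0,0,0,0]
    - [230,0,0,0,0,0,0]
  squeeze: 60

```text
time_s: 18.5
position: [0.4216, 0.1311, 0.029]
orientation: [-0.0, 0.997, -0.077, 0.0]
force: [-4.4, 0.1, 11.1]
gripper_width: 0.0266
grasp_force: 58.3
```

Emit:
move_arm:
  plan:
    - [230,0,0,0.5,0,0,0]
    - [230,0,0,2,0,0,0]
    - [230,0,0,5,0,0,0]
    - [230,0,0,9,0,0,0]
    - [230,0,0,13,0,0,0]
    - [230,0,0,13,0,0,0]
    - [230,0,0,13,0,0,0]
  squeeze: 80

```text
time_s: 19.08
position: [0.4222, 0.1317, 0.1606]
orientation: [-0.002, 0.997, -0.077, 0.002]
force: [-0.2, 0.2, -2.3]
gripper_width: 0.0257
grasp_force: 78.8
```

Emit:
move_arm:
  plan:
    - [230,16.7,-13.6,0,0,0,0]
    - [230,16.7,-13.6,0,0,0,0]
    - [230,16.7,-13.6,0,0,0,0]
    - [230,16.7,-13.6,0,0,0,0]
    - [230,16.7,-13.6,0,0,0,0]
    - [230,16.7,-13.6,0,0,0,0]
    - [230,16.7,-13.6,0,0,0,0]
    - [230,16.7,-13.6,0,0,0,0]
    - [230,16.7,-13.6,0,0,0,0]

```text
time_s: 19.83
position: [0.5869, -0.0051, 0.1569]
orientation: [0.0, 0.997, -0.077, -0.001]
force: [0.1, 0.2, -1.4]
gripper_width: 0.0257
grasp_force: 79.0
```

Run:
```python
from h import *
ims=[]
for n in('scene','top'):
    im,d=snap(n); np.savez(n+'1.npz',im=im,d=d); ims.append(im)
a=cv2.resize(ims[0][150:270,180:380],None,fx=2,fy=2); b=cv2.resize(ims[1][190:310,200:400],None,fx=2,fy=2)
save('lid1.png',np.hstack([a,b])); s=manip.get_state(); print(s['position'],s['gripper_width'],s['force'])
```

```text
[ 0.58730155 -0.00451817  0.15781721] 0.025822834693637817 [-0.38774172 -0.5715331   0.20770774]
```

View pics/lid1.png

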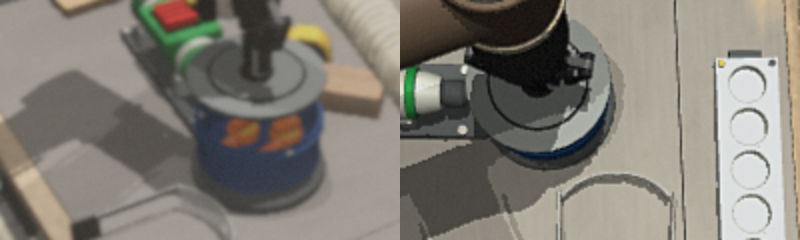

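The scene view shows the lid hanging level over the bowl, with its centre at about (258,75), and the top view agrees. I'll lower it in stages.

Emit:
move_arm:
  plan:
    - [230,0.15,0,-2,0,0,0]
    - [230,0.15,0,-3,0,0,0]
    - [230,0.15,0,-3.5,0,0,0]
    - [230,0.15,0,-3.8,0,0,0]
    - [230,0.15,0,-3.8,0,0,0]
    - [230,0.15,0,-3.8,0,0,0]

```text
time_s: 20.43
position: [0.5898, -0.005, 0.1204]
orientation: [0.0, 0.997, -0.077, 0.0]
force: [-0.2, 0.1, -1.7]
gripper_width: 0.0257
grasp_force: 79.0
```

Emit:
move_arm:
  plan:
    - [230,-0.1,0,-0.4,0,0,0]
    - [230,-0.1,0,-0.7,0,0,0]
    - [230,-0.1,0,-0.7,0,0,0]

```text
time_s: 20.68
position: [0.5889, -0.0052, 0.1128]
orientation: [-0.0, 0.997, -0.077, 0.0]
force: [0.1, -0.4, -0.6]
gripper_width: 0.026
grasp_force: 79.1
```

Emit:
move_arm:
  plan:
    - [230,0,0,-0.4,0,0,0]
    - [230,0,0,-0.6,0,0,0]
    - [230,0,0,-0.8,0,0,0]
    - [230,0,0,-0.8,0,0,0]

```text
time_s: 21.02
position: [0.589, -0.005, 0.1046]
orientation: [-0.0, 0.997, -0.077, 0.0]
force: [2.5, 1.0, -2.1]
gripper_width: 0.0259
grasp_force: 78.7
```

Emit:
move_arm:
  plan:
    - [230,0,0,-0.3,0,0,0]
    - [230,0,0,-0.5,0,0,0]
    - [230,0,0,-0.5,0,0,0]

```text
time_s: 21.27
position: [0.5892, -0.0051, 0.104]
orientation: [0.0, 0.997, -0.076, 0.001]
force: [-12.0, 4.2, 32.2]
gripper_width: 0.0259
grasp_force: 82.5
```

Run:
```python
from h import *
im,d=snap('scene'); np.savez('scene1.npz',im=im,d=d)
save('lid2.png',cv2.resize(im[150:270,220:400],None,fx=4,fy=4,interpolation=cv2.INTER_CUBIC)); s=manip.get_state(); print(s['position'],s['force'])
```

```text
[ 0.58920477 -0.00505382  0.10397449] [-11.64658041   3.81830102  31.75615068]
```

View pics/lid2.png

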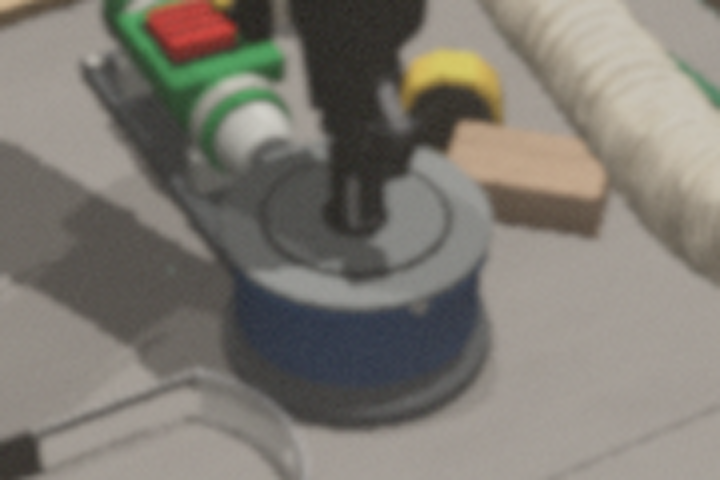

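The lid sits flush on the rim and a hard stop shows at 32 N. I'll release it and check the level.

Emit:
move_arm:
  plan:
    - [230,0,0,0.4,0,0,0]
    - [0,0,0,0.4,0,0,0]
    - [0,0,0,0.4,0,0,0]
    - [0,0,0,0.4,0,0,0]
    - [0,0,0,0.4,0,0,0]
    - [0,0,0,2,0,0,0]
    - [0,0,0,6,0,0,0]
    - [0,0,0,10,0,0,0]
    - [0,0,0,10,0,0,0]

```text
time_s: 22.07
position: [0.5926, -0.0051, 0.2077]
orientation: [-0.001, 0.997, -0.076, 0.005]
force: [1.7, 0.5, 1.7]
gripper_width: 0.0857
grasp_force: 0.0
```

Emit:
move_arm:
  plan:
    - [255,-15,33,3,0,0,0]
    - [255,-15,33,3,0,0,0]
    - [255,-15,33,3,0,0,0]
    - [255,-15,33,3,0,0,0]
    - [255,-15,33,3,0,0,0]
    - [255,-15,33,3,0,0,0]
    - [255,-15,33,3,0,0,0]
    - [255,-15,33,3,0,0,0]
    - [255,-15,33,3,0,0,0]
    - [255,-15,33,3,0,0,0]

```text
time_s: 22.9
position: [0.4371, 0.3291, 0.2299]
orientation: [-0.0, 0.997, -0.075, 0.0]
force: [0.4, -1.0, 0.2]
gripper_width: -0.0002
grasp_force: 0.0
```

```bash
cat > lid.py <<'E'
from h import *
im,d=snap('top'); np.savez('top0.npz',im=im,d=d); W=world('top',d); W[d==0]=np.nan
K,R,t=cam('top')
r=np.zeros(d.shape,bool); r[190:290,220:325]=1; k=r&(W[...,2]>.085)&(W[...,2]<.12)
q=W[k]; g=np.hypot(q[:,0]-.5885,q[:,1]+.0045); f=q[(g<.075)&(g>.025)]
A=np.c_[f[:,:2]-[.5885,-.0045],np.ones(len(f))]; print('flange top plane (slopes, z)',np.linalg.lstsq(A,f[:,2],rcond=None)[0].round(4),len(f))
v,u=np.nonzero(k); P=np.array([ray('top',a,b,.098) for a,b in zip(u,v)])[:,:2].astype(np.float32)
print('flange',cv2.minEnclosingCircle(P[np.hypot(P[:,0]-.5885,P[:,1]+.0045)<.085]))
kk=r&(W[...,2]>.122)&(W[...,2]<.15); v,u=np.nonzero(kk); P=np.array([ray('top',a,b,.132) for a,b in zip(u,v)])[:,:2].astype(np.float32); print('grip',cv2.minEnclosingCircle(P),np.median(W[kk][:,2]))
# tumbler direction: trigger and cheek
h=cv2.cvtColor(im,cv2.COLOR_RGB2HSV).astype(int)
r=np.zeros(d.shape,bool); r[200:270,125:240]=1
for nm,m,z in(('red',r&((h[...,0]<5)|(h[...,0]>174))&(h[...,1]>150),.102),('cheek',r&(W[...,2]>.125)&(W[...,2]<.135),.13),('yel',r&(h[...,0]>22)&(h[...,0]<35)&(h[...,1]>150),.115)):
    v,u=np.nonzero(m); P=np.array([ray('top',a,b,z) for a,b in zip(u,v)])[:,:2].astype(np.float32); print(nm,len(P),cv2.minAreaRect(P),P.mean(0),P.min(0),P.max(0))
a=cv2.resize(im[190:290,120:330],None,fx=3.5,fy=3.5,interpolation=cv2.INTER_CUBIC); save('lid3.png',a)
s=manip.get_state(); print(s['position'],s['orientation'],s['gripper_width'],s['force'],s['joints'])
E
python3 lid.py
```

```text
flange top plane (slopes, z) [-0.017   0.0018  0.097 ] 2947
flange ((0.5888074040412903, -0.005453775636851788), 0.07958465814590454)
grip ((0.5886433720588684, -0.005495803896337748), 0.014407329261302948) 0.13113570539549194
red 386 ((0.603942334651947, 0.21591414511203766), (0.06464853882789612, 0.05471254885196686), 1.0037115812301636) [0.59536016 0.21901754] [0.57189524 0.1891283 ] [0.63674086 0.24376   ]
cheek 213 ((0.6330615878105164, 0.2164662480354309), (0.058930423110723495, 0.01841743476688862), 87.9488296508789) [0.63329875 0.21636716] [0.6228803 0.1872673] [0.64331865 0.24558298]
yel 27 ((0.6218401193618774, 0.20689357817173004), (0.011999620124697685, 0.03808501362800598), 18.45812225341797) [0.6189587 0.2178645] [0.6134642  0.19073033] [0.6335603  0.22665592]
[0.43750043 0.32716131 0.22956114] [ 1.64380081e-04  9.97187350e-01 -7.49488973e-02 -1.59105597e-04] -0.0007020636920107163 [-0.1766109  -0.45163456 -0.45269313] [ 1.00073466e+00  1.48861856e-01 -2.75451282e-01 -1.35847856e-04
 -1.14692366e+00  4.20079071e-01]
```

View pics/lid3.png

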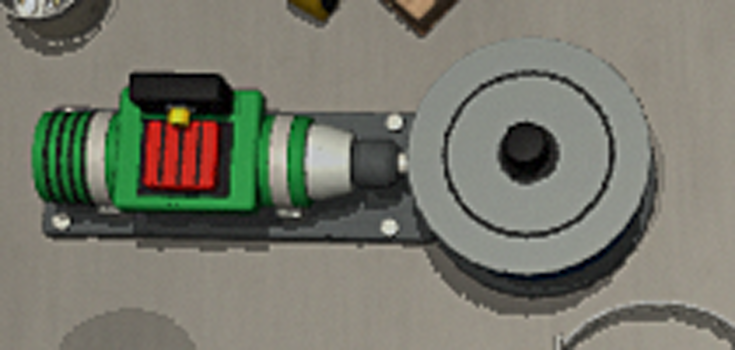

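The lid is home: flange top at z = 0.097 and centred within 1 mm in the picture. The red trigger is at (180,158) in the crop and the yellow button at (180,115). Next I'll bring the shut fingers over the trigger.

Emit:
move_arm:
  plan:
    - [255,15.3,-10.8,-2,0,0,0.1]
    - [255,15.3,-10.8,-2,0,0,0.1]
    - [255,15.3,-10.8,-2,0,0,0.1]
    - [255,15.3,-10.8,-2,0,0,0.1]
    - [255,15.3,-10.8,-2,0,0,0.1]
    - [255,15.3,-10.8,-5,0,0,0.1]
    - [255,15.3,-10.8,-9,0,0,0.1]
    - [255,15.3,-10.8,-10,0,0,0.1]
    - [255,15.3,-10.8,-10,0,0,0.1]
    - [255,15.3,-10.8,-10,0,0,0.1]

```text
time_s: 23.78
position: [0.592, 0.2163, 0.1304]
orientation: [0.001, 1.0, -0.027, -0.0]
force: [0.9, -0.3, 0.8]
gripper_width: 0.0002
grasp_force: 0.0
```

Emit:
move_arm:
  plan:
    - [255,0,0,-1,0,0,0]
    - [255,0,0,-1,0,0,0]

```text
time_s: 23.95
position: [0.5919, 0.2173, 0.1206]
orientation: [-0.0, 1.0, -0.027, 0.001]
force: [-0.6, -0.3, -1.2]
gripper_width: 0.0002
grasp_force: 0.0
```

Run:
```python
from h import *
im,d=snap('scene')
save('trig.png',cv2.resize(im[110:200,210:320],None,fx=5,fy=5,interpolation=cv2.INTER_CUBIC)); s=manip.get_state(); print(s['position'],s['orientation'],s['force'],s['gripper_width'])
for p in((.595,.219,.102),(.612,.218,.11)): print(proj('scene',p))
```

```text
[0.59182431 0.21727382 0.12093086] [-3.68435008e-04  9.99645985e-01 -2.65997364e-02  4.72708595e-04] [-0.43658935 -0.11142288 -0.28096284] 7.573378118079326e-05
[266.12742865 154.59365847]
[272.01393122 150.3792917 ]
```

View pics/trig.png

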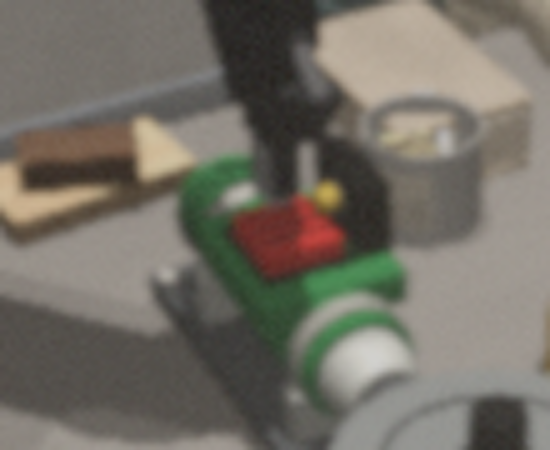

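The fingers stand over the red trigger (288,235), with the yellow button to their right at (328,193). I'll press the trigger.

Emit:
move_arm:
  plan:
    - [255,-0.1,0.1,-1.5,0,0,0]
    - [255,-0.1,0.1,-2.5,0,0,0]
    - [255,-0.1,0.1,-3,0,0,0]
    - [255,-0.1,0.1,-3.2,0,0,0]
    - [255,-0.1,0.1,-3.2,0,0,0]
    - [255,-0.1,0.1,-3.2,0,0,0]

```text
time_s: 24.5
position: [0.5916, 0.2188, 0.0895]
orientation: [-0.001, 1.0, -0.026, 0.001]
force: [-0.4, 3.0, 7.0]
gripper_width: 0.0002
grasp_force: 3.1
```

Emit:
move_arm:
  plan:
    - [255,0,0,-0.15,0,0,0]
    - [255,0,0,-0.15,0,0,0]
    - [255,0,0,-0.15,0,0,0]

```text
time_s: 24.75
position: [0.5917, 0.2188, 0.089]
orientation: [-0.001, 1.0, -0.026, 0.001]
force: [-3.5, 2.6, 12.6]
gripper_width: -0.0003
grasp_force: 6.7
```

Emit:
move_arm:
  plan:
    - [255,0.4,0,0,0,0,0]
    - [255,0.8,-0.05,0,0,0,0]
    - [255,1.2,-0.05,0,0,0,0]
    - [255,1.5,-0.1,0,0,0,0]
    - [255,1.5,-0.1,0,0,0,0]
    - [255,1.5,-0.1,0,0,0,0]

```text
time_s: 25.25
position: [0.6041, 0.2169, 0.0889]
orientation: [0.0, 1.0, -0.027, -0.001]
force: [-13.2, 1.8, 20.7]
gripper_width: 0.0003
grasp_force: 11.8
```

Emit:
move_arm:
  plan:
    - [255,0.2,0,0.05,0,0,0]
    - [255,0.4,0,0.05,0,0,0]
    - [255,0.6,0,0.05,0,0,0]
    - [255,0.6,0,0.05,0,0,0]
    - [255,0.6,0,0.05,0,0,0]

```text
time_s: 25.67
position: [0.6092, 0.2166, 0.0889]
orientation: [0.001, 1.0, -0.027, -0.002]
force: [-15.2, 2.1, 20.2]
gripper_width: -0.0002
grasp_force: 11.0
```

Emit:
move_arm:
  plan:
    - [255,0.2,0,0,0,0,0]
    - [255,0.4,0,0,0,0,0]
    - [255,0.4,0,0,0,0,0]
    - [255,0.4,0,0,0,0,0]

```text
time_s: 26.0
position: [0.6125, 0.2164, 0.0889]
orientation: [0.001, 1.0, -0.027, -0.002]
force: [-18.0, 1.3, 21.1]
gripper_width: -0.0002
grasp_force: 13.9
```

Emit:
move_arm:
  plan:
    - [255,0.15,0,0,0,0,0]
    - [255,0.3,0,0,0,0,0]
    - [255,0.3,0,0,0,0,0]
    - [255,0.3,0,0,0,0,0]

```text
time_s: 26.33
position: [0.6126, 0.2163, 0.0888]
orientation: [0.001, 1.0, -0.027, -0.005]
force: [-30.3, 3.5, 29.0]
gripper_width: 0.0001
grasp_force: 19.6
```

Hard stop reached, so the button is in. I'll ease off upward while still leaning on the button, then back away.

Emit:
move_arm:
  plan:
    - [255,-0.15,0,0.2,0,0,0]
    - [255,-0.15,0,0.5,0,0,0]
    - [255,-0.15,0,0.8,0,0,0]
    - [255,-0.15,0,1.1,0,0,0]
    - [255,-0.15,0,1.3,0,0,0]
    - [255,-0.15,0,1.3,0,0,0]

```text
time_s: 26.83
position: [0.6124, 0.2154, 0.0976]
orientation: [0.002, 1.0, -0.027, -0.005]
force: [-11.2, 1.3, -1.3]
gripper_width: 0.0002
grasp_force: 5.6
```

Emit:
move_arm:
  plan:
    - [255,-0.6,0,0,0,0,0]
    - [255,-1.4,0,0.1,0,0,0]
    - [255,-2,0,0.5,0,0,0]
    - [255,-2,0,4,0,0,0]
    - [255,-2,0,8,0,0,0]
    - [255,-2,0,12,0,0,0]
    - [255,-2,0,12,0,0,0]
    - [255,-2,0,12,0,0,0]
    - [255,-2,0,12,0,0,0]

```text
time_s: 27.58
position: [0.5969, 0.2168, 0.221]
orientation: [-0.001, 1.0, -0.027, 0.001]
force: [0.1, -0.1, -0.6]
gripper_width: -0.0002
grasp_force: 0.0
```

Emit:
move_arm:
  plan:
    - [255,-20,20,2,0,0,0]
    - [255,-20,20,2,0,0,0]
    - [255,-20,20,2,0,0,0]
    - [255,-20,20,2,0,0,0]
    - [255,-20,20,2,0,0,0]
    - [255,-20,20,2,0,0,0]
    - [255,-20,20,2,0,0,0]
    - [255,-20,20,2,0,0,0]
    - [255,-20,20,2,0,0,0]

```text
time_s: 28.33
position: [0.3955, 0.4176, 0.239]
orientation: [0.001, 1.0, -0.025, -0.0]
force: [0.8, -1.2, -0.1]
gripper_width: 0.0001
grasp_force: 0.0
```

```bash
sed -i 's/lid3.png/lid4.png/' lid.py; python3 lid.py
python3 - <<'E'
from h import *
D=np.load('top0.npz'); im,d=D['im'],D['d']; W=world('top',d)
h=cv2.cvtColor(im,cv2.COLOR_RGB2HSV).astype(int); r=np.zeros(d.shape,bool); r[218:250,155:190]=1
m=r&((h[...,0]<5)|(h[...,0]>174))&(h[...,1]>150)&(d>0); print('red z',np.percentile(W[m][:,2],[25,50,75]),m.sum())
E
```

```text
flange top plane (slopes, z) [-0.0195  0.0017  0.0971] 2935
flange ((0.5888074040412903, -0.005453775636851788), 0.07958465814590454)
grip ((0.5890254974365234, -0.005936091300100088), 0.014232629910111427) 0.1307340126871808
red 364 ((0.6016174554824829, 0.214763805270195), (0.05994958430528641, 0.05239738151431084), 0.9844159483909607) [0.59570855 0.21786872] [0.57189524 0.18906179] [0.632038   0.24144062]
cheek 212 ((0.6330633163452148, 0.21651896834373474), (0.05882475525140762, 0.01841742917895317), 87.9492416381836) [0.63368845 0.21599318] [0.6229602  0.18729055] [0.64331865 0.24558298]
yel 9 ((0.6217379570007324, 0.2175978571176529), (0.013533531688153744, 0.002318580634891987), 87.94871520996094) [0.6216201  0.21790461] [0.6203373  0.21087693] [0.62306225 0.22440179]
[0.39632795 0.41672122 0.2389718 ] [ 8.84421896e-04  9.99661619e-01 -2.59944378e-02 -3.91912704e-04] 0.00018770911389229614 [0.60580468 0.15795559 0.28508469] [ 1.15047039e+00  1.91444857e-01 -2.00594467e-01 -4.76838328e-05
 -1.18069123e+00  3.68349352e-01]
red z [0.09199779 0.09419988 0.09603767] 364
```

View pics/lid4.png

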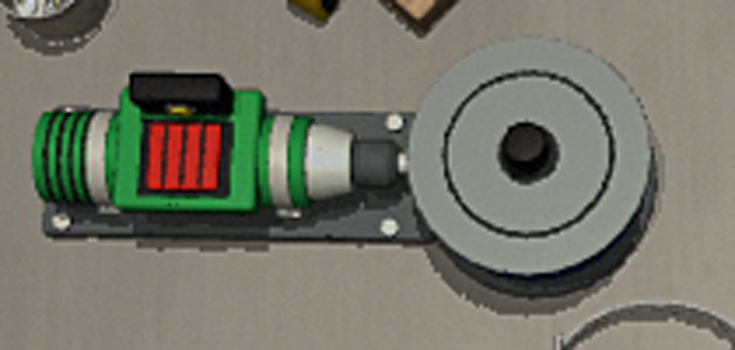

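The button is nearly flush with the cheek at (180,110) and the trigger sits about 7 mm down, at z = 0.094, so the tool is locked on. The lid is still home, and I'll hand in.

```bash
python3 -c "
from rig import sign_off
print(sign_off())"
```

```text
the job is handed in; nothing more can be done
None
```

I handed the job in: the mould's four orange knobs are in the bowl, the lid is pressed home, and the last camera check showed the drive tool locked on; sign-off returned no verdict.

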